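# Turn the tube heater up four clicks and start it

### The arm

A 6-joint arm with a two-finger parallel gripper is mounted at the origin on the work surface. World frame = base frame: x ahead of the robot, y to its left, z up, the work surface at z = 0. Lengths are in m, angles in rad, forces in N, time in s.
With the tool pointing down it reaches from about 0.325 to 0.875 m from the base axis. Payload 4.4 kg.
Tool frame: the origin (TCP) lies midway between the tips of the shut fingers; the grasp point (between the pads) lies bot.tcp_to_grasp behind it (bot.tcp_to_grasp is the distance from the TCP to the grasp point, in m); z points along the fingers, y is the line along which they close (so a half turn about z gives the same grasp; the last joint's range is limited). The gripper opens to 85 mm and grips with 20 to 120 N. Pads are 22 mm wide; open, the fingers measure 114 mm over their backs; the gripper's body (76 mm by 85 mm) begins 54 mm behind the grasp point. The pads swing forward as they close: fully open they stand 13 mm farther back than shut.
Start: joints at [1.028, 0.207, 1.542, -0, 1.393, -0.15], TCP at [0.22, 0.531, 0.231] pointing down, gripper open.
Joint ranges: [-2.73, 2.73], [-0.86, 2.22], [0.23, 2.46], [-1.11, 4.25], [0.08, 2.63], [-2.82, 2.82]. Speed limits (rad/s): [2.79, 2.79, 3.14, 3.14, 3.14, 3.14].

### API

Orientations are given as a rotation vector (axis times angle).
In Python, from station import bot, imaging gives the robot as it stands. Calls block until the motion is done:
- bot.move_ptp(position, orientation): joint-space move of the TCP to a pose.
- bot.movel(position, rot=None, velocity=0.15, until_force=None): straight line of the TCP; rot=None keeps the orientation; velocity is the mean speed in m/s. With until_force (N) it stops when the force on the tool has changed by that much, and returns True; else False.
- bot.set_joints(angles): joint-space move.
- bot.set_gripper(opening): opening from 0.0 (shut) to 1.0 (fully open); the grip force is fixed at half the most; returns when the fingers have stopped.
- bot.dwell(seconds).
- bot.solve_ik(position, orientation): joint angles nearest the present ones, or None.
- imaging.read_camera(name): name is "scene" or "side" or "wrist"; returns the picture (400x640x3 uint8, red, green, blue); there is no depth.
- imaging.camera_params(name): a dict with "vfov" (degrees; the focal length in pixels is half the picture's height over the tangent of half this angle, whatever the lens; pixels are square), "cx", "cy" (the principal point, pixels), "dist_coeffs" ([k1, k2, p1, p2, k3] as OpenCV has them; the pictures are not rectified), "xyz" and "orientation" of the camera in the world. Camera axes: x right, y down, z forward; pixel columns grow to the right and rows downward; lengths in m; the calibration is good to about 2 mm. A picture is of the moment at which its call begins: read the wrist's pose just before it. camera_params takes no time and is no camera call; for the wrist camera it gives the pose at the moment of the call.
A pose or a line that the arm cannot do raises bot.MotionError and nothing moves.
- bot.sign_off(): hands the job in; it is judged then, once.
Readings, each from a call of its own:
- bot.get_clock(): time.
- bot.get_joint_pos(): joint angles.
- bot.get_joint_velocities(): joint speeds.
- bot.get_joint_efforts(): joint torques, N m.
- bot.get_tcp_pos(): TCP position.
- bot.get_eef_rot(): TCP orientation.
- bot.get_wrist_force(): force on the tool from outside, world axes, zero at the start.
- bot.get_torque(): the same for the moment, N m.
- bot.get_width(): opening from 0.0 (shut) to 1.0 (fully open).
- bot.get_grip_force(): force on a finger pad.
Only numpy, scipy, OpenCV 4.12 (cv2) and the standard library are available. Lean on these libraries where they do the work, as an engineer would, in place of code of your own. Each camera call takes 0.05 s, during which the arm holds its last target. There are 200 camera calls.

### The job

Turn the tube heater's big notched dial exactly four clicks clockwise by pushing it round with a fingertip in its notch, counting the clicks without going past the fourth, and then press the round start button right down and let it come up. Push lightly and do not grip or pick up anything; leave the bottles and the box beside the heater where they stand.

Things in the scene. Friction and masses are not known exactly. Their poses are not given: they have to be found in the camera images.
- heater: fixed dry-block tube heater: white box 260 (its x) by 280 (its y) by 75 mm high with a flat top panel; origin at the centre of its underside, on the bench; its -x side faces roughly towards the robot. On its +x half an aluminium block with small tubes rises 37 mm above the panel. The dial's axis is 45 mm to its -x and 50 mm to its +y, the start button 75 mm to its -x and 88 mm to its -y
- dial_base: thin aluminium disc, 124 mm across, 4 mm thick, with 12 tick marks, fixed on the panel under the dial; origin on the dial's vertical turning axis, at panel height (75 mm above the bench). It carries the dial: a round black disc 100 mm across, its flat top 26 mm above the panel, with one finger notch in its rim, which may point in any direction at the start
- notch (a point): point in the notch, 36 mm from the dial's axis, midway between the notch's sides, on its grey floor, 8 mm above the panel; it turns with the dial. The notch is open upward and outward, 40 mm wide with parallel sides, 18 mm deep, and reaches inward to 20 mm from the axis; a fingertip in it pushes on its side
- dial (a joint): angle of the dial, rad, 0 at the start, where it rests in a click stop; grows clockwise seen from above. Stops are 0.5236 rad (30 degrees) apart: four clicks = 2.094. Between stops it resists up to 0.17 N m (about 5 N at the notch); half-way it gives and jumps ahead by itself into the next stop, and stays there
- start_top (a point): centre of the top face of the start button, a white round cap 28 mm across in a grey ring 44 mm across; it stands 22 mm above the panel, moves straight down 6 mm and springs back; 1.5 N starts it and 5 N holds it fully down
- start (a joint): travel of the start button, m: 0 up, 0.006 fully down
- bottle_a: loose glass jar with an orange cap, 72 mm across, 130 mm high, standing beside the heater; origin at the centre of its underside
- bottle_b: loose glass bottle with an orange cap, 60 mm across, 110 mm high, standing beside the heater; origin at the centre of its underside
- tip_box: loose pipette-tip box, 80 by 115 by 65 mm, grey with a clear lid, standing beside the heater; origin at the centre of its underside
Things that resemble listed ones, but are neither listed nor needed, are in the scene too. What is shaped like the tip_box but red or yellow is not meant.

How it is judged:
On the way, in this order (a step that is already met when the one before it is completed fails the run):
1. the dial rests four clicks clockwise of where it began, the button still up (value of joint dial between 1.944 and 2.244 rad and velocity of joint dial between -0.2 and 0.2 rad/s and value of joint start below 0.002 m), for 0.2 s.
2. the start button is pressed down, the dial still at the fourth click (value of joint start above 0.005 m and value of joint dial between 1.944 and 2.244 rad), for 0.05 s.
At the end, for the whole second after the job is handed in: The dial rests 4 clicks (2.094 rad, within 0.15) clockwise of its start, the start button has been pressed down (over 5 of its 6 mm) after that and is up again (within 1 mm), and the bottles and the box stand upright within 15 mm of where they were (value of joint dial between 1.944 and 2.244 rad and value of joint start below 0.001 m and distance of each of bottle_a, bottle_b, tip_box from where it was at the start of the episode below 0.015 m and angle between each of bottle_a, bottle_b, tip_box's own z axis and vertical below 0.1 rad); the robot touches nothing.
It fails at once if the dial goes past the fourth click (more than 4.6 clicks) (value of joint dial above 2.41 rad).
It fails at once if the dial is turned anticlockwise of its start (more than 0.6 click) (value of joint dial below -0.314 rad).
It fails at once if the start button is pressed (over 3 mm) while the dial is not at the fourth click (value of joint start above 0.003 m and not (value of joint dial between 1.834 and 2.354 rad)).
It fails at once if the dial is squeezed or pushed hard (over 35 N) (contact force between the fingers and dial_base above 35 N).
It fails at once if a bottle or the box beside the heater is knocked, moved (over 20 mm) or lifted (distance of any of bottle_a, bottle_b, tip_box from where it was at the start of the episode above 0.02 m or angle between any of bottle_a, bottle_b, tip_box's own z axis and vertical above 0.3 rad).
It also fails if it takes over 56 s, if anything falls off the work surface, if the arm or the gripper's body presses on something with over 40 N, if the wrist force passes 120 N, or if a joint passes its speed limit or range.

## Working session

There is one attempt and no reset: what is moved stays moved. The work goes in short steps, each a Python script; the robot and the scene stay as the last script left them, time stands still between calls to the robot, and variables do not carry over. Pictures are saved under pics/ and viewed, at most 10 in all, crops included, and the job is handed in when it is done.

```bash
mkdir -p pics; ls
python3 - <<'E'
from station import bot, imaging
import cv2
for n in ["scene","side","wrist"]:
    print(n,imaging.camera_params(n)); im=imaging.read_camera(n)
    cv2.imwrite(f"pics/{n}0.png",im[:,:,::-1])
print(bot.get_clock(),bot.tcp_to_grasp,bot.get_eef_rot(),bot.get_wrist_force())
E
```

```text
pics
scene {'vfov': 50.04942508219319, 'cx': 317.0516914096718, 'cy': 198.36622380316132, 'dist_coeffs': array([-0.01142936,  0.        ,  0.        ,  0.        ,  0.        ]), 'xyz': array([0.92564738, 0.59210846, 1.01554684]), 'orientation': array([-0.74770822, -2.76947185,  0.86328634])}
side {'vfov': 54.983520493036536, 'cx': 318.5235801105656, 'cy': 203.41278724768452, 'dist_coeffs': array([-0.08235787,  0.        ,  0.        ,  0.        ,  0.        ]), 'xyz': array([0.52914949, 0.60229139, 0.65944769]), 'orientation': array([-0.17652555,  2.83956243, -1.164785  ])}
wrist {'vfov': 64.78881942338504, 'cx': 318.20050203479974, 'cy': 200.85607881932248, 'dist_coeffs': array([0.00883209, 0.        , 0.        , 0.        , 0.        ]), 'xyz': array([0.14796957, 0.55974328, 0.37201309]), 'orientation': array([2.38871072, 1.59868138, 0.24591229])}
0.15 0.0187 [-6.11384496e-01 -3.08091459e+00  2.66736467e-03] [-0.48711227  0.63250156  0.40599474]
```

View pics/scene0.png

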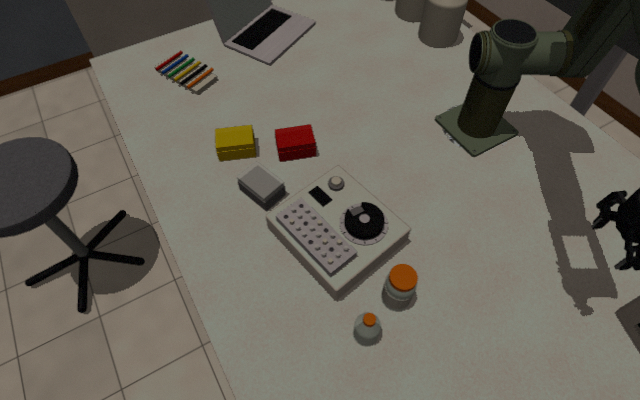

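View pics/side0.png

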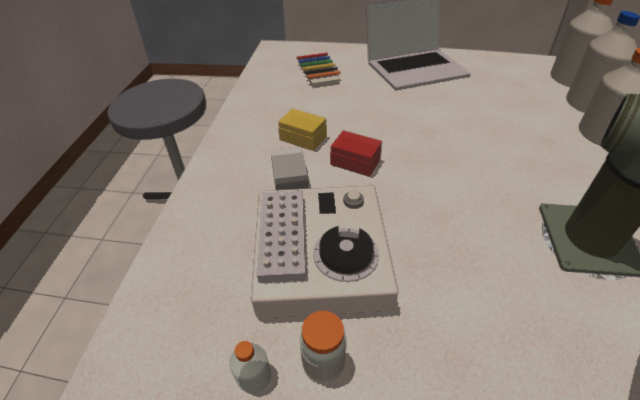

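The scene picture has the dial at about (364,221), its grey notch at (356,210) and the button at (336,183). In the side picture they are at (347,248), (348,232) and (353,198). The jar and bottle stand on the heater's +y side.

```bash
cat > h.py <<'E'
from station import bot, imaging
import cv2, numpy as np
from scipy.spatial.transform import Rotation as R
def cast(n,uv,z,p=None):
    p=p or imaging.camera_params(n); f=200/np.tan(np.radians(p["vfov"]/2))
    K=np.array([[f,0,p["cx"]],[0,f,p["cy"]],[0,0,1]])
    q=cv2.undistortPoints(np.array(uv,float).reshape(-1,1,2),K,np.array(p["dist_coeffs"]))[:,0]
    d=R.from_rotvec(p["orientation"]).apply(np.c_[q,np.ones(len(q))])
    return p["xyz"]+d*((z-p["xyz"][2])/d[:,2])[:,None]
def proj(n,X,p=None):
    p=p or imaging.camera_params(n); f=200/np.tan(np.radians(p["vfov"]/2))
    K=np.array([[f,0,p["cx"]],[0,f,p["cy"]],[0,0,1]]); r=R.from_rotvec(p["orientation"]).inv()
    return cv2.projectPoints(np.atleast_2d(X).astype(float),r.as_rotvec(),r.apply(-p["xyz"]),K,np.array(p["dist_coeffs"]))[0][:,0]
def down(yaw):  # tool z down, tool y (closing line) at yaw+90deg
    return (R.from_euler('z',yaw)*R.from_rotvec([np.pi,0,0])).as_rotvec()
E
python3 - <<'E'
from h import *
for n,d,nt,b in [("scene",(364,218),(356,210),(336,182)),("side",(347,245),(348,231),(353,196))]:
    print(n,cast(n,[d],.101),cast(n,[nt],.083),cast(n,[b],.097))
print(R.from_rotvec(bot.get_eef_rot()).as_matrix())
T=R.from_rotvec(bot.get_eef_rot()); p=imaging.camera_params("wrist")
print("cam in tool",T.inv().apply(p["xyz"]-bot.get_tcp_pos()),(T.inv()*R.from_rotvec(p["orientation"])).as_matrix().round(3))
E
```

```text
scene [[0.54610226 0.15559238 0.101     ]] [[0.54298178 0.11619341 0.083     ]] [[0.54619728 0.02158224 0.097     ]]
side [[0.54569276 0.15720857 0.101     ]] [[0.54709741 0.10768067 0.083     ]] [[0.54379232 0.02243147 0.097     ]]
[[-9.24224977e-01  3.81847283e-01 -9.19430815e-04]
 [ 3.81848302e-01  9.24223714e-01 -1.54908522e-03]
 [ 2.58245781e-04 -1.78278635e-03 -9.99998377e-01]]
cam in tool [ 0.07693449 -0.00077612 -0.14176733] [[ 0.    -0.953 -0.304]
 [ 1.     0.     0.   ]
 [-0.    -0.304  0.953]]
```

Run:
```python
from h import *
p=np.array(bot.get_tcp_pos()); 
bot.movel([p[0],p[1],.28]); bot.set_gripper(0)
bot.move_ptp([.53,.13,.28],down(np.radians(178)))
print(bot.get_joint_pos(),bot.get_tcp_pos(),bot.get_clock())
im=imaging.read_camera("wrist"); cv2.imwrite("pics/w1.png",im[:,:,::-1])
print(proj("wrist",[[.546,.156,.101],[.545,.022,.097]]))
```

```text
[ 8.32132820e-02  1.09715653e-01  1.55178098e+00  4.05273099e-04
  1.48016752e+00 -1.45376829e+00] [0.5297814  0.13081418 0.27999926] 3.2333
[[343.19159231 192.25635436]
 [218.03852403 194.31905336]]
```

View pics/w1.png

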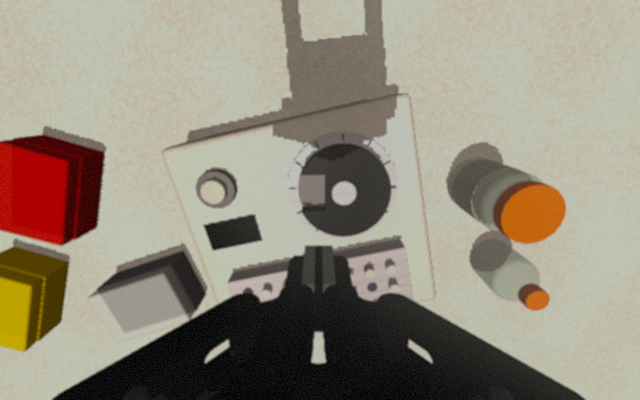

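The wrist picture shows the dial disc at about (344,189), the grey notch floor at about (312,189) opening left, and the button at (212,188). All three agree with the estimates.

```bash
cat >> h.py <<'E'
def measure(im,p,c0=(.546,.156)):
    """dial centre (z=.101) and notch direction (deg, world) from a wrist picture"""
    hsv=cv2.cvtColor(im,cv2.COLOR_RGB2HSV); v=hsv[:,:,2]
    u=proj("wrist",[[*c0,.101]],p)[0]
    yy,xx=np.mgrid[:400,:640]; W=cast("wrist",np.c_[xx.ravel(),yy.ravel()],.101,p)[:,:2]
    bl=(v.ravel()<60)&(np.hypot(*(W-c0).T)<.062)
    m=bl.reshape(400,640).astype(np.uint8)
    c=max(cv2.findContours(m,cv2.RETR_EXTERNAL,cv2.CHAIN_APPROX_NONE)[0],key=cv2.contourArea)
    h=cast("wrist",cv2.convexHull(c)[:,0],.101,p)[:,:2]
    (cx,cy),r=cv2.minEnclosingCircle(h.astype(np.float32)); ctr=np.array([cx,cy])
    F=cast("wrist",np.c_[xx.ravel(),yy.ravel()],.083,p)[:,:2]; rr=np.hypot(*(F-ctr).T)
    g=(rr>.024)&(rr<.046)&(v.ravel()>75)
    n,l,s,cc=cv2.connectedComponentsWithStats(g.reshape(400,640).astype(np.uint8))
    k=1+np.argmax(s[1:,4]); nf=F[l.ravel()==k]; d=nf-ctr; a=np.degrees(np.arctan2(d[:,1],d[:,0]))
    d0=np.degrees(np.arctan2(*d.mean(0)[::-1]))
    return ctr,r,d0,nf.min(0),nf.max(0),s[k]
E
python3 - <<'E'
from h import *
im=cv2.imread("pics/w1.png")[:,:,::-1].copy()
p=imaging.camera_params("wrist")
print(measure(im,p))
print(im[165:215:4,312].max(1), im[189,292:350:3].max(1), im[189,190:236:3].max(1))
print(cast("wrist",[[212,190]],.097,p),proj("wrist",[[.5298,.1308,.28]],p))
print(cast("wrist",[[299,190],[325,190],[312,175],[312,205]],.083,p))
cv2.imwrite("pics/c1.png",cv2.resize(im[120:260,180:420,::-1],None,fx=3.3,fy=3.3,interpolation=cv2.INTER_CUBIC))
E
```

```text
(array([0.54484707, 0.15540834]), 0.04994145408272743, np.float64(-87.51278926280648), array([0.5288732 , 0.11006089]), array([0.56520311, 0.13561687]), array([301, 174,  24,  32, 629], dtype=int32))
[ 63  64  63 132 132 127 129 132 127 130  68  40  64] [155 171 157 131 129 133 129 131 132 130 131  79  56  83 192 187 188 186
 187 190] [197 197 142 123 194 189 192 192 193 197 195 165  83 127 127  61]
[[0.53999277 0.01618782 0.097     ]] [[319.78453329 261.70159654]]
[[0.54698108 0.10806256 0.083     ]
 [0.54794744 0.13705548 0.083     ]
 [0.53036053 0.12322979 0.083     ]
 [0.56508979 0.12186702 0.083     ]]
```

View pics/c1.png

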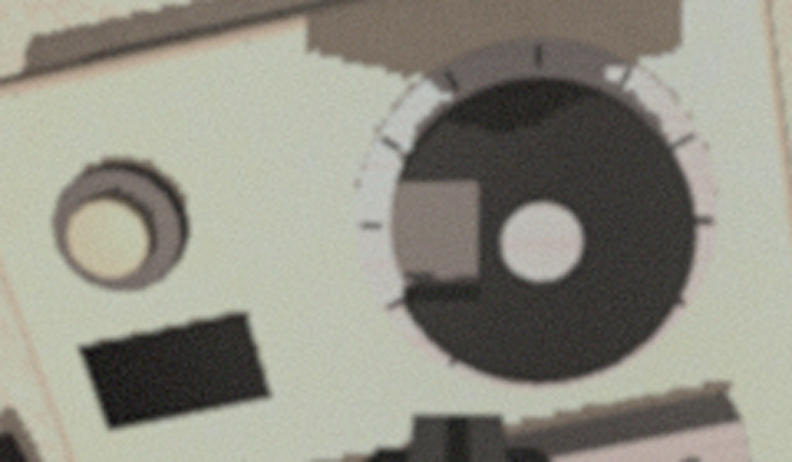

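```bash
cat >> h.py <<'E'
C=np.array([.5449,.1555]); PHI0=-91.5
def pose(psi,t,z,r=.038):
    """psi: deg clockwise from the start notch direction, t: offset clockwise (m)"""
    a=np.radians(PHI0-psi); e=np.array([np.cos(a),np.sin(a)]); tg=np.array([np.sin(a),-np.cos(a)])
    return [*(C+r*e+t*tg),z], down(a-np.pi/2)
E
python3 - <<'E'
from h import *
bot.move_ptp(*pose(0,0,.13)); f0=np.array(bot.get_wrist_force())
im=imaging.read_camera("side"); cv2.imwrite("pics/s2.png",cv2.resize(im[160:310,250:410,::-1],None,fx=4,fy=4))
print(bot.movel(*pose(0,0,.087),velocity=.05,until_force=4),bot.get_tcp_pos(),np.array(bot.get_wrist_force())-f0)
print(bot.movel(*pose(0,.013,.087),velocity=.015,until_force=2),np.array(bot.get_tcp_pos()),np.array(bot.get_wrist_force())-f0,bot.get_clock())
im=imaging.read_camera("side"); cv2.imwrite("pics/s3.png",cv2.resize(im[160:310,250:410,::-1],None,fx=4,fy=4))
E
```

```text
False [0.54425127 0.11752036 0.08728539] [-0.90720225  0.59858097 -0.46107633]
True [0.53556747 0.11804804 0.08684845] [0.11722196 1.34064032 0.6676378 ] 5.5917
```

View pics/s3.png

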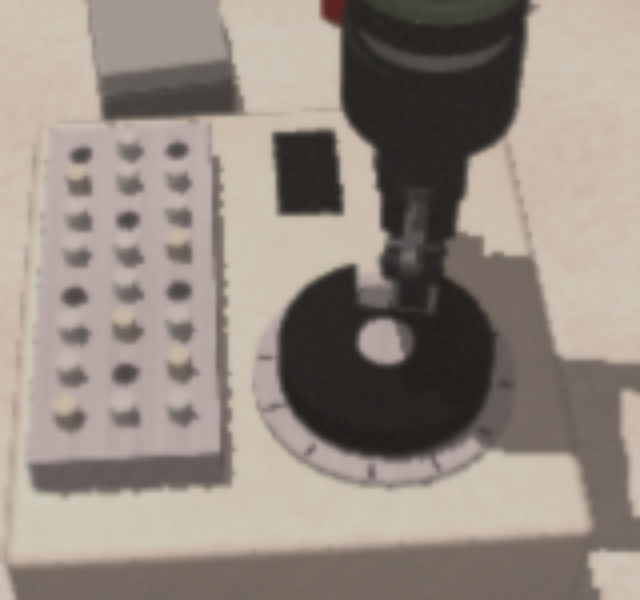

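The fingertip stands in the notch against its clockwise (right-hand) side, 9 mm from the middle as expected. Next I push round the first click and check.

```bash
cat >> h.py <<'E'
def arc(a,b,t=.009,z=.087,step=5,v=.02):
    n=max(1,int(round(abs(b-a)/step)))
    for s in np.linspace(a,b,n+1)[1:]:
        bot.movel(*pose(s,t,z),velocity=v); f=np.array(bot.get_wrist_force()); tq=bot.get_torque()
        k=np.radians(PHI0-s); print(s.round(1),"tang %.1f rad %.1f z %.1f"%(f@[np.sin(k),-np.cos(k),0],f@[np.cos(k),np.sin(k),0],f[2]),round(bot.get_clock(),2))
E
python3 - <<'E'
from h import *
arc(0,20,step=2.5)
bot.dwell(.3); print(bot.get_wrist_force())
im=imaging.read_camera("side"); cv2.imwrite("pics/s4.png",cv2.resize(im[160:310,250:410,::-1],None,fx=4,fy=4))
E
```

```text
2.5 tang -2.8 rad -1.0 z 0.7 5.89
5.0 tang -4.4 rad 0.2 z -0.2 6.14
7.5 tang -5.2 rad -0.6 z -1.8 6.39
10.0 tang -4.2 rad -1.5 z -0.8 6.64
12.5 tang 0.2 rad 1.0 z -0.3 6.89
15.0 tang 0.2 rad 0.8 z -0.2 7.14
17.5 tang -0.3 rad -0.4 z -0.5 7.39
20.0 tang 0.2 rad 0.3 z 0.1 7.64
[-0.35297705 -0.55982156  0.49881777]
```

View pics/s4.png

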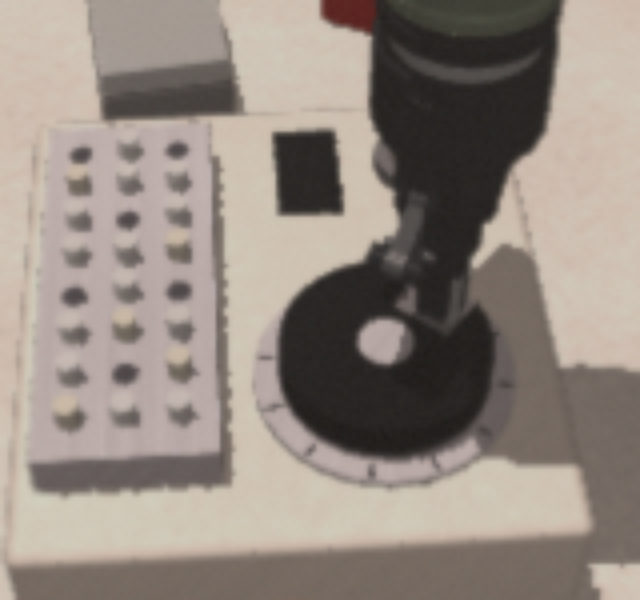

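The dial jumped one click. The force rose to 5 N and dropped at about 12° of finger travel, and the notch side is now ahead of the finger. I'll do the other three the same way and stop after the fourth drop.

Run:
```python
from h import *
arc(20,106,step=2.46)
bot.dwell(.3)
im=imaging.read_camera("side"); cv2.imwrite("pics/s5.png",cv2.resize(im[160:310,250:410,::-1],None,fx=4,fy=4))
```

```text
22.5 tang 0.5 rad 0.0 z 0.4 8.24
24.9 tang -0.4 rad -0.7 z -0.5 8.49
27.4 tang -0.6 rad 0.1 z 0.6 8.74
29.8 tang -0.7 rad 0.6 z -0.1 8.99
32.3 tang -0.6 rad -0.1 z -0.6 9.24
34.7 tang -2.5 rad 0.5 z -0.4 9.49
37.2 tang -3.1 rad 1.7 z -0.9 9.74
39.7 tang -3.3 rad 0.7 z 0.7 9.99
42.1 tang -2.0 rad -0.1 z 0.7 10.24
44.6 tang 0.1 rad 0.3 z 0.6 10.49
47.0 tang 0.7 rad 0.9 z -0.7 10.74
49.5 tang 0.8 rad 0.0 z -0.1 10.99
51.9 tang -0.6 rad -0.3 z 0.6 11.24
54.4 tang 0.6 rad 0.2 z 0.2 11.49
56.9 tang 0.3 rad 0.9 z 0.6 11.74
59.3 tang -0.9 rad 0.7 z -0.3 11.99
61.8 tang -0.2 rad -0.3 z 0.4 12.24
64.2 tang -1.3 rad 0.6 z 0.3 12.49
66.7 tang -3.0 rad 1.1 z 1.1 12.74
69.1 tang -2.8 rad 2.0 z 1.3 12.99
71.6 tang -3.0 rad 1.7 z 0.5 13.24
74.1 tang -1.7 rad 0.7 z 0.8 13.49
76.5 tang 0.0 rad 0.0 z -0.6 13.74
79.0 tang 0.2 rad 0.4 z -0.0 13.99
81.4 tang -0.4 rad -0.4 z -0.1 14.24
83.9 tang -0.1 rad -0.1 z -0.2 14.49
86.3 tang 0.9 rad 0.2 z -0.2 14.74
88.8 tang -0.2 rad -0.4 z 0.5 14.99
91.3 tang -0.2 rad 0.0 z -0.4 15.24
93.7 tang -0.2 rad -0.4 z -0.7 15.49
96.2 tang -1.6 rad 1.3 z 0.1 15.74
98.6 tang -3.0 rad 1.6 z 1.3 15.99
101.1 tang -3.0 rad 2.5 z 1.9 16.24
103.5 tang -1.8 rad 1.2 z -0.6 16.49
106.0 tang -1.2 rad -0.2 z -0.5 16.74
```

View pics/s5.png

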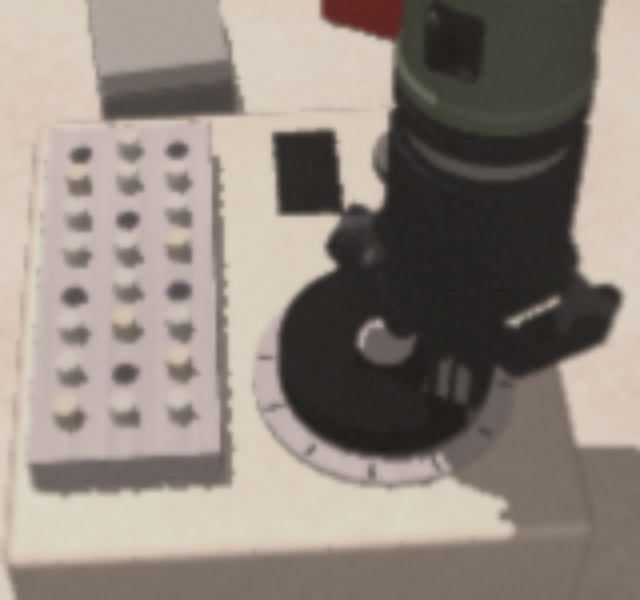

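The finger is in the notch at the dial's lower right. The last force reading doesn't settle whether the fourth click has gone, so I'll read it at rest and push a little further only if it's still loaded.

Run:
```python
from h import *
def ft(s):
    k=np.radians(PHI0-s); F=[]
    for _ in range(8): bot.dwell(.03); F.append(bot.get_wrist_force())
    return np.mean(F,0)@[np.sin(k),-np.cos(k),0]
s=106; f=ft(s); print(s,f)
while f<-.7 and s<113:
    s+=1; bot.movel(*pose(s,.009,.087),velocity=.01); f=ft(s); print(s,f)
# back off to mid-notch, rise and look
bot.movel(*pose(s,.003,.087),velocity=.03); bot.movel(*pose(s,.003,.16),velocity=.1)
a,rot=pose(s,0,.28); bot.move_ptp([.525,.12,.28],down(np.radians(178)))
p=imaging.camera_params("wrist"); im=imaging.read_camera("wrist")
cv2.imwrite("pics/w6.png",cv2.resize(im[120:260,180:420,::-1],None,fx=3.3,fy=3.3,interpolation=cv2.INTER_CUBIC))
print(measure(im,p,C),bot.get_clock())
m=cv2.inRange(cv2.cvtColor(im,cv2.COLOR_RGB2HSV),(0,0,175),(40,255,255)) 
u=proj("wrist",[[.544,.0145,.097]],p)[0]; print("button pred",u)
```

```text
106 -0.6890193094750243
(array([0.54564071, 0.15620551]), 0.049056556075811386, np.float64(178.3936351438789), array([0.49996349, 0.13650932]), array([0.52487653, 0.17690373]), array([334, 151,  38,  24, 761], dtype=int32)) 20.3333
button pred [221.6178431 198.3452201]
```

View pics/w6.png

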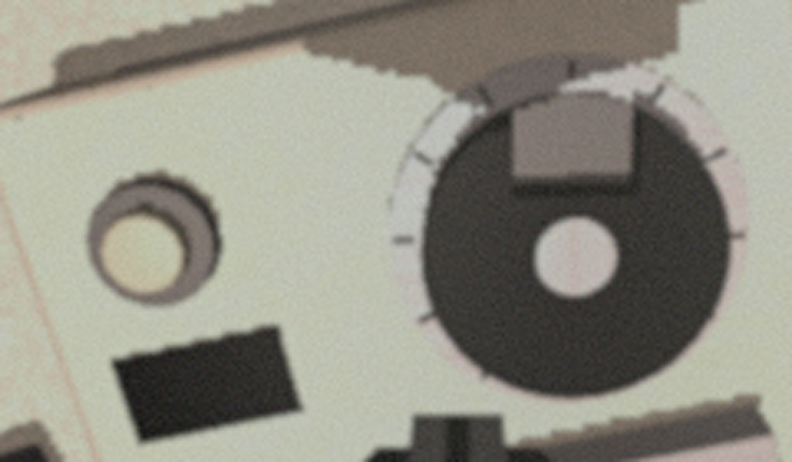

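The notch now points straight up in the picture, towards the robot at about 178°. That is three clicks: the fourth was almost over and fell back, so I'll re-enter and push a few degrees further.

Run:
```python
from h import *
bot.move_ptp(*pose(91,-.001,.15))
print(bot.movel(*pose(91,-.001,.087),velocity=.06,until_force=5))
bot.movel(*pose(91,.008,.087),velocity=.02)
arc(91,113,t=.009,step=2,v=.015)
bot.dwell(.4); s=113
bot.movel(*pose(s,.003,.087),velocity=.03); bot.movel(*pose(s,.003,.16),velocity=.1)
bot.move_ptp([.525,.10,.28],down(np.radians(178)))
p=imaging.camera_params("wrist"); im=imaging.read_camera("wrist")
cv2.imwrite("pics/w7.png",cv2.resize(im[120:260,180:420,::-1],None,fx=3.3,fy=3.3,interpolation=cv2.INTER_CUBIC))
cv2.imwrite("pics/w7full.png",im[:,:,::-1])
print(measure(im,p,C),bot.get_clock(), "button pred",proj("wrist",[[.544,.0145,.097]],p))
```

```text
False
93.0 tang -1.5 rad -0.1 z -0.2 23.91
95.0 tang -1.4 rad 0.3 z -0.1 24.16
97.0 tang -2.0 rad 1.1 z 0.4 24.41
99.0 tang -2.7 rad 0.8 z 0.8 24.66
101.0 tang -2.9 rad 0.8 z 0.2 24.91
103.0 tang -2.2 rad 0.9 z 1.1 25.16
105.0 tang -1.5 rad -0.4 z -0.6 25.41
107.0 tang -0.8 rad 0.3 z 0.4 25.66
109.0 tang -0.1 rad 0.6 z -0.6 25.91
111.0 tang -0.7 rad -0.0 z -0.4 26.16
113.0 tang 0.2 rad 0.4 z 0.6 26.41
(array([0.54435426, 0.15504864]), 0.05033641681075096, np.float64(142.25138628965277), array([0.50022603, 0.15473017]), array([0.53730949, 0.19389318]), array([369, 150,  37,  34, 682], dtype=int32)) 29.9167 button pred [[240.14998559 197.62617206]]
```

View pics/w7.png

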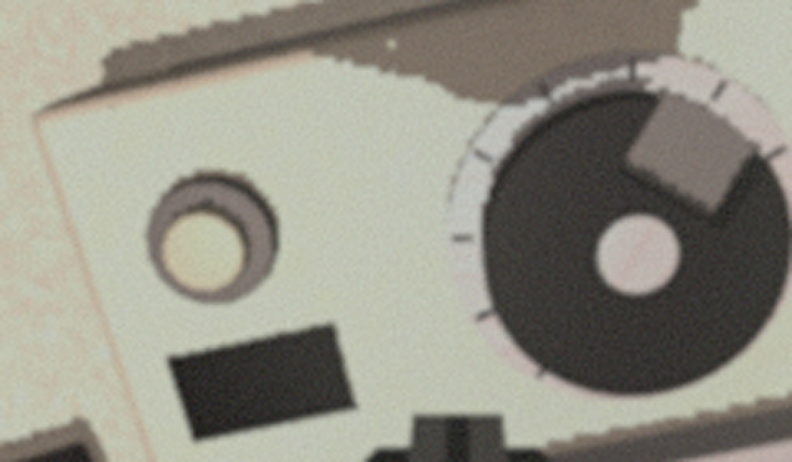

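The notch points up-right, on the second tick past its last position: four clicks. The button cap is at pixel (241.5,196), next to the predicted (240,198). Next I press it.

Run:
```python
from h import *
b=cast("wrist",[[241.5,195.8]],.097)[0,:2]; print(b)
r=down(np.radians(178))
bot.move_ptp([*b,.125],r); f0=bot.get_wrist_force()[2]
print(bot.movel([*b,.088],velocity=.02,until_force=9),bot.get_tcp_pos(),bot.get_wrist_force()[2]-f0)
bot.dwell(.2); print(bot.get_tcp_pos()[2],bot.get_wrist_force()[2]-f0)
bot.movel([*b,.13],velocity=.05); bot.movel([.525,.10,.28],velocity=.15)
p=imaging.camera_params("wrist"); im=imaging.read_camera("wrist"); print(measure(im,p,C)[2],bot.get_clock())
cv2.imwrite("pics/w8.png",im[:,:,::-1])
```

```text
[0.54205429 0.01618515]
True [0.54198055 0.0161891  0.09116879] 5.029481323837839
0.09105183840550302 5.579320389760445
142.7830811428837 34.7167
```

View pics/w8.png

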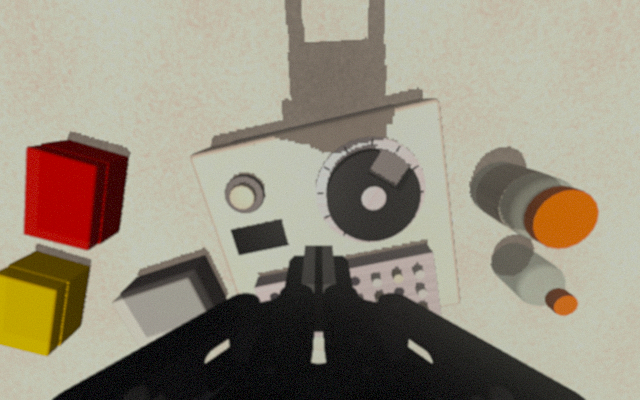

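The dial is still at the fourth click, the button is up and the bottles and box are in place. The press reached about 5.9 mm at 5.5 N, so I'll press once more a little firmer to be sure, then hand in.

Run:
```python
from h import *
b=[.5422,.0160]; r=down(np.radians(178))
bot.movel([*b,.115],velocity=.15); f0=bot.get_wrist_force()[2]
print(bot.movel([*b,.088],velocity=.02,until_force=16)); 
bot.dwell(.2); print(bot.get_tcp_pos()[2],bot.get_wrist_force()[2]-f0)
bot.movel([*b,.13],velocity=.05); bot.movel([.525,.10,.28],velocity=.15); bot.dwell(.3)
print(bot.get_clock()); print(bot.sign_off())
```

```text
True
0.09109251223293066 5.22988852029647
40.0083
the job is handed in; nothing more can be done
None
```

The dial is four clicks clockwise, confirmed by camera after the third click slipped back once and was re-pushed; the start button was pressed right down twice (about 5.9 mm at 5 N) and released, no bottle or box appeared to move, and I handed the job in at 40 s.

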